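# Change over two parts cases: shut the blue lid, flip the orange lid open

### The job

The blue-lidded parts case is finished with and the orange-lidded one is needed next: first push the blue lid over so that it falls fully shut, then lift the orange lid by its front lip and tip it over backwards until it stays open on its own, leaning on its stop. Only push the lids with the fingertips or the outside of the fingers; do not pinch a lid or pick anything up. Leave the parts in the cases and all else on the counter where they are.

Things in the scene. Friction and masses are not known exactly. Their poses are not given: they have to be found in the camera images.
- orange_case: parts case with orange lid, fixed to the counter: light grey open-topped box 84 (x) x 104 (y) x 60 mm high, walls and floor 3 mm, holding a loose ball bearing (47 mm). Origin: centre of its underside, on the counter. Its x axis points from the front (the side with the lid's finger lip, roughly towards +y, the robot's left) to the back (hinge side), y along the hinge, z up.
- orange_hinge (a point): middle of the hinge axis of the orange lid: in the case's frame at x +47, y 0, z +60 mm (behind the back wall, level with the rim); axes as the case's
- orange_lid (a joint): angle of the orange lid, rad: 0 fully shut (level), grows as it opens, stop at 1.92 (leaning 20 degrees back past upright). No spring: the lid (130 g in all, 88 mm deep, 106 mm wide, 9 mm thick, its underside level with the hinge axis when shut) falls shut below about 1.5 and falls open above about 1.65; lightly damped. Starts at 0, shut
- orange_lip (a point): middle of the lower front edge of the finger lip of the orange lid. The lip is 92 mm wide, 8 mm thick, sticks out 23 mm in front of the box's front wall at the middle of the lid's free edge, its edge 112 mm from the hinge axis; under it is free space (60 mm to the counter when shut). The lid is orange on both sides; its top faces the back of the case when the lid is open. The point's axes turn with the lid; when shut x points to the back and z up
- blue_case: parts case with blue lid, fixed to the counter: light grey open-topped box 84 (x) x 104 (y) x 60 mm high, walls and floor 3 mm, holding a loose grey pulley (64 mm). Origin: centre of its underside, on the counter. Its x axis points from the front (the side with the lid's finger lip, roughly towards +y, the robot's left) to the back (hinge side), y along the hinge, z up.
- blue_hinge (a point): middle of the hinge axis of the blue lid: in the case's frame at x +47, y 0, z +60 mm (behind the back wall, level with the rim); axes as the case's
- blue_lid (a joint): angle of the blue lid, rad: 0 fully shut (level), grows as it opens, stop at 1.92 (leaning 20 degrees back past upright). No spring: the lid (130 g in all, 88 mm deep, 106 mm wide, 9 mm thick, its underside level with the hinge axis when shut) falls shut below about 1.5 and falls open above about 1.65; lightly damped. Starts at the open stop
- blue_lip (a point): middle of the lower front edge of the finger lip of the blue lid. The lip is 92 mm wide, 8 mm thick, sticks out 23 mm in front of the box's front wall at the middle of the lid's free edge, its edge 112 mm from the hinge axis; under it is free space (60 mm to the counter when shut). The lid is blue on both sides; its top faces the back of the case when the lid is open. The point's axes turn with the lid; when shut x points to the back and z up
- bearing: loose sealed ball bearing, 47 x 47 x 14 mm, lying in the orange-lidded case; stays there. Origin: centre of the underside
- pulley: loose light grey pulley, 64 x 64 x 18 mm, lying in the blue-lidded case; stays there. Origin: centre of the underside
- red_tape: roll of red tape lying flat, 86 x 86 x 18 mm, behind the cases; bystander. Origin: centre of the underside
- glue_stick: glue stick with red cap standing upright, 26 x 26 x 82 mm; bystander. Origin: centre of the underside
- eraser: white eraser in a blue sleeve, lying, 21 x 48 x 13 mm, in front of the cases; bystander. Origin: centre of the underside
- stapler: black stapler, 36 x 150 x 41 mm, in front of the cases; bystander. Origin: centre of the underside
- sticky_pad: pale yellow pad of notes, 76 x 76 x 17 mm, behind the cases; bystander. Origin: centre of the underside
Not all that is in view belongs to the job. What is shaped like the blue_case but turquoise is not meant.

How it is judged:
On the way, in this order (a step that is already met when the one before it is completed fails the run):
1. the blue lid is shut while the orange lid is still down (value of joint blue_lid below 0.04 rad and value of joint orange_lid below 0.3 rad), for 0.2 s.
2. the orange lid is open at its stop (value of joint orange_lid above 1.8 rad), for 0.2 s.
At the end, for the whole second after the job is handed in: The orange lid rests at its open stop (joint above 1.8 rad), the blue lid is shut (below 0.04 rad), both at rest (under 0.05 rad/s); the parts in the cases and the bystanders are within 30 mm of where they started (value of joint orange_lid above 1.8 rad and value of joint blue_lid below 0.04 rad and velocity of joint orange_lid between -0.05 and 0.05 rad/s and velocity of joint blue_lid between -0.05 and 0.05 rad/s and distance of each of bearing, pulley, red_tape, glue_stick, eraser, stapler, sticky_pad from where it was at the start of the episode below 0.03 m); the robot touches nothing.
It fails at once if the orange lid is pinched: fingers press on its outside and its underside at once ((contact force between the fingers and orange_lid_c2 above 1 N or contact force between the fingers and orange_lid_c3 above 1 N) and (contact force between the fingers and orange_lid_c4 above 1 N or contact force between the fingers and orange_lid_c5 above 1 N or contact force between the fingers and orange_lid_c6 above 1 N)).
It fails at once if the blue lid is pinched: fingers press on its outside and its underside at once ((contact force between the fingers and blue_lid_c2 above 1 N or contact force between the fingers and blue_lid_c3 above 1 N) and (contact force between the fingers and blue_lid_c4 above 1 N or contact force between the fingers and blue_lid_c5 above 1 N or contact force between the fingers and blue_lid_c6 above 1 N)).
It fails at once if a part in a case is lifted or displaced by more than 30 mm (distance of any of bearing, pulley from where it was at the start of the episode above 0.03 m).
It fails at once if a thing on the counter is lifted or displaced by more than 30 mm (distance of any of red_tape, glue_stick, eraser, stapler, sticky_pad from where it was at the start of the episode above 0.03 m).
It also fails if it takes over 58 s, if anything falls off the work surface, if the arm or the gripper's body presses on something with over 40 N, if the wrist force passes 120 N, or if a joint passes its speed limit or range.

### The arm

A 6-joint arm with a two-finger parallel gripper is mounted at the origin on the work surface; the furniture and walls round the work are solid. World frame = base frame: x ahead of the robot, y to its left, z up, the work surface at z = 0. Lengths are in m, angles in rad, forces in N, time in s.
With the tool pointing down it reaches from about 0.35 to 0.85 m from the base axis. Payload 8.1 kg.
Tool frame: the origin (TCP) lies midway between the tips of the shut fingers; the grasp point (between the pads) lies 19 mm behind it; z points along the fingers, y is the direction in which the jaws open and shut (so a half turn about z gives the same grasp; the last joint's range is limited). The gripper opens to 93 mm and grips with 3 to 60 N. Pads are 15 mm wide; open, the fingers measure 128 mm over their backs; the gripper's body (75 mm by 188 mm) begins 65 mm behind the grasp point.
Start: joints at [1.178, 0.13, 1.488, -0, 1.523, -0.085], TCP at [0.182, 0.572, 0.219] pointing down, gripper open.
Joint ranges: [-2.96, 2.96], [-0.89, 2.26], [0.02, 2.5], [-1.34, 4.48], [0, 2.73], [-2.66, 2.66]. Speed limits (rad/s): [2.39, 2.39, 2.79, 3.14, 3.14, 3.14].

### API

Orientations are given as a rotation vector (axis times angle).
In Python, from plant import robot gives the robot as it stands. The module is installed in compiled form; this text tells all that it offers.
- The arm moves only by the shell command python3 -m pendant 'ROWS' [FORCE]. ROWS is JSON, a list of rows, each an object with "translation": the shift along the tool's x, y, z in mm, a list of three; "twist": the turn, a rotation vector about the tool's x, y, z in rad, a list of three; "grip": the opening, from -1 (shut) to 1 (fully open). A call has exactly 10 rows; each row shifts and turns the pose as measured when the row begins, along the tool's axes as they then stand; what a row does not reach is not made up. A row lasts 1/10 s, in which the tool goes at most 50 mm and 8.59 degrees, less where a joint would pass 70% of its speed; a pose out of reach is approached as far as the arm can. A call is refused whole if a number of a shift passes 50 or a number of a turn 0.15, either way. A call with a gripper value outside its range is refused whole. The fingers move at their own pace and stop on an object; FORCE is the grip in N (left out, the last holds). Time passes only in rows, so rows that do not move let the fingers close, or fill a call up. It gives the time, the measured TCP pose, the force and the opening at its end, in the units of the state.
- robot.read_state(): the state, without advancing time (a new reading comes with each control period).
- robot.read_camera(name): name is "scene" or "top" or "wrist"; returns (picture, depth): 480x640x3 uint8, red, green, blue; 480x640 float32, m along the optical axis (not along the pixel's ray), 0 where there is no reading.
- robot.camera_info(name): a dict with "vertical_fov" (degrees; the focal length in pixels is half the picture's height over the tangent of half this angle, whatever the lens; pixels are square), "cx", "cy" (the principal point, pixels), "cam_to_world" (4x4, takes a point from camera to world coordinates). Camera axes: x right, y up, looking along -z (the intrinsics and any distortion apply to the point x, -y, -z); pixel columns grow to the right and rows downward; lengths in m; the calibration is good to about 2 mm. A picture is of the moment at which its call begins: read the wrist's pose just before it. camera_info takes no time and is no camera call; for the wrist camera it gives the pose at the moment of the call.
- robot.close_job(): hands the job in, once; it reports no verdict.
The state is a dict: "t": time; "q": joint angles; "dq": joint speeds; "joint_torque": joint torques, N m; "tool_pos": TCP position; "orientation": TCP orientation; "force": force on the tool from outside, world axes, zero at the start; "wrist_torque": the same for the moment, N m; "opening": finger opening in m.
Only numpy, scipy, OpenCV 4.12 (cv2) and the standard library are available. Lean on these libraries where they do the work, as an engineer would, in place of code of your own. Each camera call takes 0.05 s, during which the arm holds its last target. There are 200 camera calls.

## Working session

There is one attempt and no reset: what is moved stays moved. The work goes in short steps, Python scripts to look and compute and a shell command to move; the robot and the scene stay as the last step left them, time stands still between calls to the robot, and variables do not carry over. Pictures are saved under pics/ and viewed, about 8 in all and at most 12, crops included, and the job is handed in when it is done.

```bash
mkdir -p pics
cat > h.py <<'E'
import numpy as np, cv2
from plant import robot
def pts(n,d,info=None):
    i=info or robot.camera_info(n); f=240/np.tan(np.radians(i["vertical_fov"]/2))
    v,u=np.mgrid[0:480,0:640]
    P=np.stack([(u-i["cx"])/f*d,-(v-i["cy"])/f*d,-d],-1)
    T=np.array(i["cam_to_world"]); return P@T[:3,:3].T+T[:3,3]
def shot(n,name):
    i=robot.camera_info(n); p,d=robot.read_camera(n)
    cv2.imwrite(f"pics/{name}.png",p[...,::-1]); W=pts(n,d,i); np.savez(f"{name}.npz",p=p,d=d,W=W); return p,d,W
E
python3 - <<'E'
from h import *
for n in("top","scene"):
    i=robot.camera_info(n); print({k:np.round(v,3).tolist() if not isinstance(v,str) else v for k,v in i.items()}); shot(n,n)
print(robot.read_state())
E
```

```text
{'vertical_fov': 54.105, 'cx': 312.952, 'cy': 239.614, 'cam_to_world': [[0.017, 0.998, -0.058, 0.501], [-1.0, 0.017, -0.002, -0.007], [-0.001, 0.058, 0.998, 1.148], [0.0, 0.0, 0.0, 1.0]]}
{'vertical_fov': 46.459, 'cx': 327.353, 'cy': 243.188, 'cam_to_world': [[-0.931, -0.191, 0.31, 0.955], [0.365, -0.477, 0.8, 0.995], [-0.005, 0.858, 0.514, 0.705], [0.0, 0.0, 0.0, 1.0]]}
{'t': 0.1, 'q': array([ 1.17758149e+00,  1.31068111e-01,  1.48915247e+00, -1.68284086e-05,
        1.52301561e+00, -8.54068410e-02]), 'dq': array([-0.00038845, -0.00140397, -0.00160283, -0.00046665,  0.00011142,
        0.00111018]), 'joint_torque': array([ 1.73035049e-03, -5.61341643e+01, -4.93095267e+01,  7.70716975e-02,
        2.90563493e-02, -3.75582965e-05]), 'tool_pos': array([0.18157451, 0.5713301 , 0.21771267]), 'orientation': array([-4.81538536e-01, -3.10408983e+00,  2.51404670e-03]), 'force': array([-0.80234536,  0.02390506, -0.01731792]), 'wrist_torque': array([ 0.0444808 , -0.02893975, -0.02388295]), 'opening': 0.09303779915962819}
```

View pics/top.png

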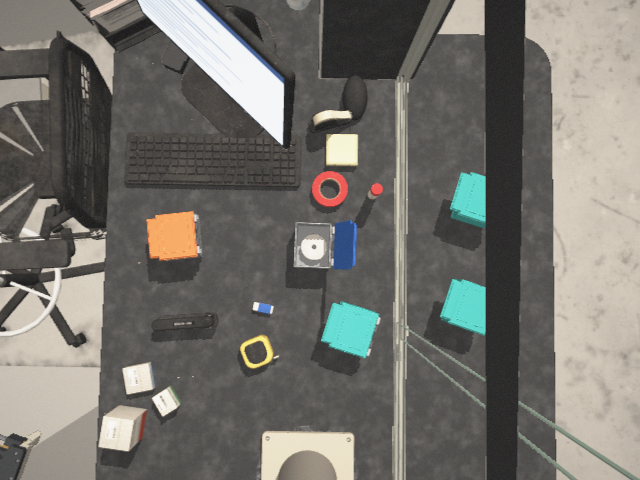

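View pics/scene.png

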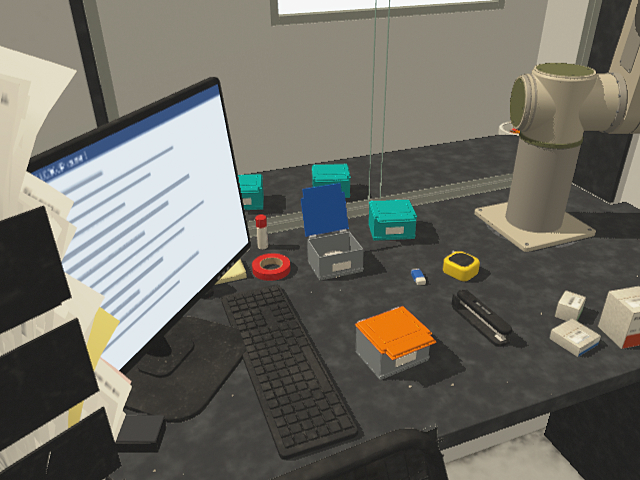

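The top view shows the orange case at about (173,237), the blue case at (313,246) with its open lid at (345,245), and a partition rail at column 400. The scene view agrees, with the orange lid at (395,332) and the blue lid at (325,210).

Run:
```python
from h import *
np.set_printoptions(precision=3,suppress=True)
for n in("top","scene"):
    z=np.load(n+".npz"); p,W=z["p"],z["W"]; hsv=cv2.cvtColor(p,cv2.COLOR_RGB2HSV); H,S,V=[hsv[...,k].astype(int) for k in range(3)]
    for name,m in(("orange",(H>5)&(H<18)&(S>180)&(V>120)),("blue",(H>105)&(H<118)&(S>170)&(V>60))):
        k,l,s,c=cv2.connectedComponentsWithStats(m.astype(np.uint8))
        for j in range(1,k):
            if s[j,4]>300 and (n=="top" or s[j,0]>250):
                q=W[(l==j)&(z["d"]>0)]; print(n,name,s[j],"min",np.percentile(q,1,0),"max",np.percentile(q,99,0),"med",np.median(q,0))
                if name=="orange":
                    r=cv2.minAreaRect((q[:,:2]*1000).astype(np.float32)); print(r, cv2.boxPoints(r))
                else:
                    c0=q.mean(0); e=np.linalg.svd(q-c0,full_matrices=False)[2]; print("plane",e)
                    r=cv2.minAreaRect((q[:,:2]*1000).astype(np.float32)); print(r, cv2.boxPoints(r))
z=np.load("top.npz");W=z["W"]
# case rim blue: points z 0.05-0.07 around
q=W[215:275,288:340].reshape(-1,3); q=q[(q[:,2]>.05)&(q[:,2]<.07)]; r=cv2.minAreaRect((q[:,:2]*1000).astype(np.float32)); print("bluecase rim",len(q),r,cv2.boxPoints(r))
for u,v in((375,190),(330,188),(342,150),(400,150),(400,250),(400,310),(263,308),(185,322),(313,246),(350,330),(445,20),(405,60)): print((u,v),W[v,u])
```

```text
scene orange [ 355  306   81   54 2439] min [0.515 0.272 0.061] max [0.621 0.382 0.071] med [0.57  0.332 0.068]
((544.5848388671875, 287.3151550292969), (158.87420654296875, 183.95030212402344), 5.832667827606201) [[456.212 370.741]
 [474.906 187.743]
 [632.958 203.889]
 [614.264 386.887]]
scene blue [ 301  184   48   52 1949] min [ 0.499 -0.088  0.066] max [ 0.601 -0.049  0.163] med [ 0.551 -0.069  0.113]
plane [[-0.157 -0.335  0.929]
 [-0.987  0.078 -0.139]
 [ 0.026  0.939  0.343]]
((549.129638671875, -67.45037078857422), (47.13922882080078, 106.59529113769531), 86.80207824707031) [[494.6   -88.01 ]
 [601.029 -93.957]
 [603.659 -46.891]
 [497.23  -40.944]]
bluecase rim 349 ((552.8851928710938, -8.160591125488281), (94.13069152832031, 104.27104187011719), 88.5877914428711) [[499.606 -53.927]
 [603.845 -56.497]
 [606.165  37.606]
 [501.925  40.175]]
(375, 190) [ 0.679 -0.145  0.084]
(330, 188) [ 0.696 -0.045 -0.   ]
(342, 150) [ 0.789 -0.073  0.01 ]
(400, 150) [ 0.788 -0.212  0.023]
(400, 250) [ 0.545 -0.214  0.022]
(400, 310) [ 0.403 -0.214  0.027]
(263, 308) [0.401 0.112 0.015]
(185, 322) [0.368 0.291 0.04 ]
(313, 246) [ 0.552 -0.005  0.004]
(350, 330) [ 0.36  -0.093  0.069]
(445, 20) [ 1.623 -0.581 -0.909]
(405, 60) [ 0.963 -0.203  0.131]
```

Run:
```python
from h import *
np.set_printoptions(precision=3,suppress=True)
z=np.load("top.npz"); p,W=z["p"],z["W"]
hsv=cv2.cvtColor(p,cv2.COLOR_RGB2HSV); print(hsv[237,173],hsv[245,345],W[237,173],W[245,345],W[245,325:366:3])
for name,(u,v) in(("orange",(173,237)),("blue",(345,245)),("turq",(350,330))):
    m=(np.abs(hsv[...,0].astype(int)-int(hsv[v,u,0]))<6)&(hsv[...,1]>130)
    l=cv2.connectedComponents(m.astype(np.uint8))[1]; M=(l==l[v,u]); q=W[M]
    if name!="blue": q=q[np.abs(q[:,2]-.069)<.008]
    r=cv2.minAreaRect((q[:,:2]*1000).astype(np.float32)); print(name,M.sum(),np.median(q,0),q.min(0),q.max(0),r,"\n",cv2.boxPoints(r))
    if name!="blue":
        # axis from per-column edges
        x=q[:,0];
        for a in np.linspace(x.min()+.006,x.max()-.006,8):
            s=q[np.abs(x-a)<.003]; print(round(a,3),s[:,1].min(),s[:,1].max())
# scene orange, filtered
z=np.load("scene.npz"); hsv=cv2.cvtColor(z["p"],cv2.COLOR_RGB2HSV); q=z["W"][(hsv[...,0]>5)&(hsv[...,0]<18)&(hsv[...,1]>180)]
q=q[(np.abs(q[:,0]-.57)<.08)&(np.abs(q[:,1]-.33)<.08)&(q[:,2]>.066)&(q[:,2]<.073)]
r=cv2.minAreaRect((q[:,:2]*1000).astype(np.float32)); print("scene orange",len(q),r,cv2.boxPoints(r))
```

```text
[ 15 147 247] [109 160 131] [0.564 0.316 0.072] [ 0.55  -0.075  0.128] [[ 0.554 -0.034  0.02 ]
 [ 0.555 -0.042  0.005]
 [ 0.556 -0.049  0.002]
 [ 0.553 -0.054  0.068]
 [ 0.552 -0.06   0.088]
 [ 0.551 -0.066  0.099]
 [ 0.55  -0.071  0.119]
 [ 0.55  -0.077  0.134]
 [ 0.549 -0.082  0.151]
 [ 0.549 -0.088  0.162]
 [ 0.549 -0.094  0.16 ]
 [ 0.557 -0.115  0.002]
 [ 0.557 -0.123  0.002]
 [ 0.557 -0.13   0.003]]
orange 2113 [0.567 0.32  0.069] [0.514 0.264 0.061] [0.626 0.381 0.077] ((567.8961791992188, 322.5625915527344), (106.2187728881836, 110.61341857910156), 6.991507530212402) 
 [[508.45  370.993]
 [521.914 261.203]
 [627.343 274.132]
 [613.879 383.923]]
0.52 0.2660956695400983 0.3697978240448515
0.534 0.26390795036120446 0.37369657248231075
0.548 0.2661152215000988 0.3728340410409713
0.563 0.26789041339066344 0.37566046199339276
0.577 0.26988089921515707 0.3783681167947567
0.591 0.26994434209974366 0.3806425111799001
0.606 0.2733311744809587 0.38008320179012683
0.62 0.27603247138690107 0.34566351067914375
blue 993 [ 0.551 -0.075  0.124] [ 0.498 -0.11  -0.003] [ 0.618 -0.007  1.148] ((5
[... 321 characters left out ...]
105.45307159423828), 73.44758605957031) 
 [[ 296.694 -127.98 ]
 [ 397.777 -158.023]
 [ 428.6    -54.313]
 [ 327.517  -24.27 ]]
0.304 -0.12856898197531727 -0.10098810072804873
0.32 -0.13518432937227973 -0.04817094670675066
0.336 -0.1394794273003711 -0.027537146932578433
0.352 -0.1438514859541877 -0.03394990035295401
0.368 -0.1481009040997503 -0.0361040193849909
0.384 -0.15256541761246908 -0.04268844671939499
0.4 -0.15209223005755265 -0.04697867034886821
0.416 -0.10178515020524881 -0.0514364411679469
scene orange 2082 ((566.2083129882812, 326.7531433105469), (104.15680694580078, 106.81592559814453), 8.347090721130371) [[506.928 372.035]
 [522.435 266.351]
 [625.488 281.471]
 [609.982 387.156]]
```

```bash
cat >> h.py <<'E'
from scipy.spatial.transform import Rotation as Ro, Slerp
def down(yaw): # tool z down, tool y at world angle yaw
    y=np.array([np.cos(yaw),np.sin(yaw),0]); z=np.array([0,0,-1.]); return Ro.from_matrix(np.array([np.cross(y,z),y,z]).T)
def aim(az,pitch): # tool z at azimuth az, pitch below horizontal; tool y horizontal
    z=np.array([np.cos(az)*np.cos(pitch),np.sin(az)*np.cos(pitch),-np.sin(pitch)]); y=np.array([-np.sin(az),np.cos(az),0]); y=y if y[0]>0 else -y
    return Ro.from_matrix(np.array([np.cross(y,z),y,z]).T)
def rows(way,start=None):
    """way: list of (pos,R,n); print per-row tool-frame steps from the measured pose"""
    s=robot.read_state(); p=np.array(s["tool_pos"]); R=Ro.from_rotvec(s["orientation"])
    for P,Q,n in way:
        Q=Q or R
        dv=(R.inv()*Q).as_rotvec(); step=(np.array(P)-p)/n
        for k in range(n):
            Rk=R*Ro.from_rotvec(dv*k/n); t=Rk.inv().apply(step)*1000
            print(np.round(t).astype(int).tolist(),np.round(dv/n,3).tolist())
        p=np.array(P);R=Q;print('-')
def st():
    s=robot.read_state(); R=Ro.from_rotvec(s["orientation"]).as_matrix(); print(round(s["t"],2),"p",np.round(s["tool_pos"],4),"q",np.round(s["q"],2),"F",np.round(s["force"],1),"z",np.round(R[:,2],2),"y",np.round(R[:,1],2))
E
python3 - <<'E'
from h import *
rows([((.37,.22,.27),down(.5),10),((.551,-.122,.27),down(0),10)])
E
```

```text
[-29, -28, -5] [-0.0, 0.0, 0.076]
[-31, -26, -5] [-0.0, 0.0, 0.076]
[-32, -23, -5] [-0.0, 0.0, 0.076]
[-34, -21, -5] [-0.0, 0.0, 0.076]
[-36, -18, -5] [-0.0, 0.0, 0.076]
[-37, -15, -5] [-0.0, 0.0, 0.076]
[-38, -12, -5] [-0.0, 0.0, 0.076]
[-39, -9, -5] [-0.0, 0.0, 0.076]
[-39, -6, -5] [-0.0, 0.0, 0.076]
[-40, -3, -5] [-0.0, 0.0, 0.076]
-
[-39, -1, 0] [0.0, 0.0, 0.05]
[-39, 1, 0] [0.0, 0.0, 0.05]
[-39, 3, 0] [0.0, 0.0, 0.05]
[-38, 5, 0] [0.0, 0.0, 0.05]
[-38, 7, 0] [0.0, 0.0, 0.05]
[-38, 9, 0] [0.0, 0.0, 0.05]
[-37, 11, 0] [0.0, 0.0, 0.05]
[-37, 13, 0] [0.0, 0.0, 0.05]
[-36, 15, 0] [0.0, 0.0, 0.05]
[-35, 16, 0] [0.0, 0.0, 0.05]
-
```

```bash
python3 -m pendant '[{"translation":[-29,-28,-5],"twist":[0,0,0.076],"grip":-1},{"translation":[-31,-26,-5],"twist":[0,0,0.076],"grip":-1},{"translation":[-32,-23,-5],"twist":[0,0,0.076],"grip":-1},{"translation":[-34,-21,-5],"twist":[0,0,0.076],"grip":-1},{"translation":[-36,-18,-5],"twist":[0,0,0.076],"grip":-1},{"translation":[-37,-15,-5],"twist":[0,0,0.076],"grip":-1},{"translation":[-38,-12,-5],"twist":[0,0,0.076],"grip":-1},{"translation":[-39,-9,-5],"twist":[0,0,0.076],"grip":-1},{"translation":[-39,-6,-5],"twist":[0,0,0.076],"grip":-1},{"translation":[-40,-3,-5],"twist":[0,0,0.076],"grip":-1}]'
python3 -c "
from h import *
st(); rows([((.551,-.122,.27),down(0),10)])"
```

```text
t: 1.1
tool_pos: [0.3691, 0.2062, 0.2634]
orientation: [-1.626, -2.687, 0.019]
force: [0.3, 0.5, -0.1]
opening: 0.0178
1.1 p [0.3691 0.2062 0.2634] q [ 0.39 -0.37  1.87 -0.01  1.65 -0.09] F [ 0.3  0.5 -0.1] z [-0.01 -0.01 -1.  ] y [ 0.89  0.46 -0.01]
[-38, 1, 0] [-0.001, 0.001, 0.048]
[-37, 3, 0] [-0.001, 0.001, 0.048]
[-37, 4, -1] [-0.001, 0.001, 0.048]
[-37, 6, -1] [-0.001, 0.001, 0.048]
[-37, 8, -1] [-0.001, 0.001, 0.048]
[-36, 10, -1] [-0.001, 0.001, 0.048]
[-36, 12, -1] [-0.001, 0.001, 0.048]
[-35, 13, -1] [-0.001, 0.001, 0.048]
[-34, 15, -1] [-0.001, 0.001, 0.048]
[-34, 17, -1] [-0.001, 0.001, 0.048]
-
```

```bash
python3 -m pendant '[{"translation":[-38,1,0],"twist":[0,0,0.048],"grip":-1},{"translation":[-37,3,0],"twist":[0,0,0.048],"grip":-1},{"translation":[-37,4,-1],"twist":[0,0,0.048],"grip":-1},{"translation":[-37,6,-1],"twist":[0,0,0.048],"grip":-1},{"translation":[-37,8,-1],"twist":[0,0,0.048],"grip":-1},{"translation":[-36,10,-1],"twist":[0,0,0.048],"grip":-1},{"translation":[-36,12,-1],"twist":[0,0,0.048],"grip":-1},{"translation":[-34,13,-1],"twist":[0,0,0.048],"grip":-1},{"translation":[-27,15,-1],"twist":[0,0,0.048],"grip":-1},{"translation":[-18,17,0],"twist":[0,0,0.048],"grip":-1}]'
python3 -c "
from h import *
st(); rows([((.551,-.122,.27),down(0),2),((.551,-.122,.14),down(0),8)]);shot('wrist','w1')"
```

```text
t: 2.1
tool_pos: [0.5504, -0.1168, 0.2699]
orientation: [-2.247, -2.195, 0.02]
force: [-0.3, 0.6, 0.9]
opening: 0.0006
2.1 p [ 0.5504 -0.1168  0.2699] q [-0.29  0.02  1.51 -0.01  1.62 -0.27] F [-0.3  0.6  0.9] z [-0.01 -0.01 -1.  ] y [ 1.   -0.02 -0.01]
[-3, 0, 0] [-0.005, 0.004, -0.012]
[-3, 0, 0] [-0.005, 0.004, -0.012]
-
[0, 0, 16] [0.0, 0.0, 0.0]
[0, 0, 16] [0.0, 0.0, 0.0]
[0, 0, 16] [0.0, 0.0, 0.0]
[0, 0, 16] [0.0, 0.0, 0.0]
[0, 0, 16] [0.0, 0.0, 0.0]
[0, 0, 16] [0.0, 0.0, 0.0]
[0, 0, 16] [0.0, 0.0, 0.0]
[0, 0, 16] [0.0, 0.0, 0.0]
-
```

View pics/w1.png

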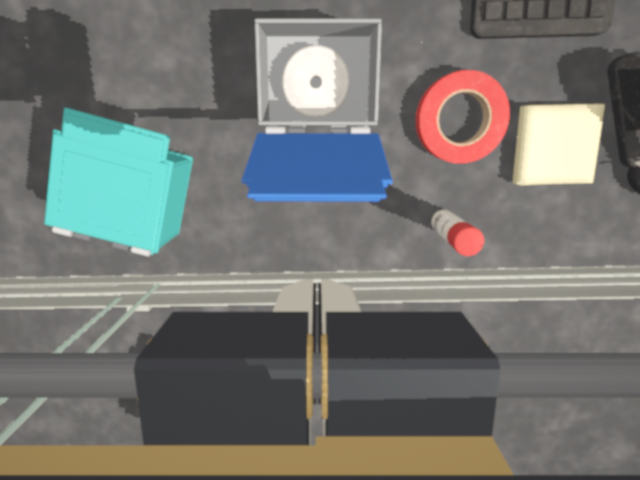

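The wrist view shows the blue lid's edge centred at about (317,192), with the shut fingertips behind it at (317,290). There is room to descend behind the lid.

```bash
python3 -m pendant '[{"translation":[-5,0,0],"twist":[0,0,0],"grip":-1},{"translation":[-4,0,2],"twist":[0,0,0],"grip":-1},{"translation":[0,0,17],"twist":[0,0,0],"grip":-1},{"translation":[0,0,17],"twist":[0,0,0],"grip":-1},{"translation":[0,0,17],"twist":[0,0,0],"grip":-1},{"translation":[0,0,17],"twist":[0,0,0],"grip":-1},{"translation":[0,0,17],"twist":[0,0,0],"grip":-1},{"translation":[0,0,17],"twist":[0,0,0],"grip":-1},{"translation":[0,0,17],"twist":[0,0,0],"grip":-1},{"translation":[0,0,8],"twist":[0,0,0],"grip":-1}]'
python3 -c "
from h import *
st()"
```

```text
t: 3.15
tool_pos: [0.5465, -0.1253, 0.1357]
orientation: [-2.239, -2.203, 0.021]
force: [-0.3, 0.2, 0.1]
opening: 0.0005
3.15 p [ 0.5465 -0.1253  0.1357] q [-0.31  0.09  1.69 -0.01  1.37 -0.29] F [-0.3  0.2  0.1] z [-0.01 -0.01 -1.  ] y [ 1.   -0.02 -0.01]
```

```bash
python3 -m pendant '[{"translation":[12,0,0],"twist":[0,0,0],"grip":-1},{"translation":[12,0,0],"twist":[0,0,0],"grip":-1},{"translation":[12,0,0],"twist":[0,0,0],"grip":-1},{"translation":[12,0,0],"twist":[0,0,0],"grip":-1},{"translation":[12,0,0],"twist":[0,0,0],"grip":-1},{"translation":[12,0,0],"twist":[0,0,0],"grip":-1},{"translation":[12,0,0],"twist":[0,0,0],"grip":-1},{"translation":[12,0,0],"twist":[0,0,0],"grip":-1},{"translation":[6,0,0],"twist":[0,0,0],"grip":-1},{"translation":[0,0,-20],"twist":[0,0,0],"grip":-1}]'
python3 -c "
from h import *
st();shot('top','t2');shot('scene','s2')
W=np.load('s2.npz')['W'];p=np.load('s2.npz')['p'];h=cv2.cvtColor(p,cv2.COLOR_RGB2HSV)
q=W[(h[...,0]>105)&(h[...,0]<118)&(h[...,1]>150)&(np.abs(W[...,0]-.55)<.09)&(np.abs(W[...,1])<.15)];print(len(q),np.percentile(q,[2,50,98],axis=0).round(3))"
```

```text
t: 4.15
tool_pos: [0.5467, -0.0109, 0.155]
orientation: [-2.233, -2.207, 0.022]
force: [0.3, -0.7, -0.1]
opening: 0.001
4.15 p [ 0.5467 -0.0109  0.155 ] q [-0.11  0.04  1.7  -0.01  1.41 -0.09] F [ 0.3 -0.7 -0.1] z [-0.01 -0.01 -1.  ] y [ 1.   -0.01 -0.01]
1227 [[ 0.504 -0.04   0.062]
 [ 0.556  0.017  0.068]
 [ 0.602  0.063  0.071]]
```

View pics/s2.png

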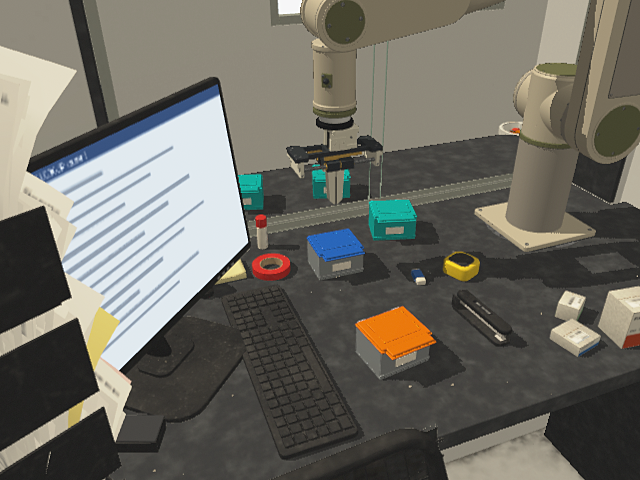

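The scene view shows the blue lid flat on its case at about (335,242), with its top at z = 0.068. The fingers are clear above it. Next I check for obstacles around the orange lid's front, such as the chair.

Run:
```python
from h import *
np.set_printoptions(precision=2,suppress=True,linewidth=160)
W=np.concatenate([np.load(n+".npz")["W"].reshape(-1,3) for n in("t2","s2")])
xb=np.arange(.1,1.0,.1); yb=np.arange(.4,1.0,.05)
print("max z; rows x",xb.round(1),"cols y",yb.round(2))
for x in xb: print(round(x,1),np.array([ (lambda q:q.max() if len(q) else np.nan)(W[(W[:,0]>=x)&(W[:,0]<x+.1)&(W[:,1]>=y)&(W[:,1]<y+.05)&(W[:,2]<.9),2]) for y in yb]))
for n in("t2","s2"):
    z=np.load(n+".npz");h=cv2.cvtColor(z["p"],cv2.COLOR_RGB2HSV);Q=z["W"]
    q=Q[(h[...,0]>105)&(h[...,0]<118)&(h[...,1]>130)&(np.abs(Q[...,0]-.55)<.09)&(np.abs(Q[...,1])<.15)&(abs(Q[...,2]-.068)<.012)]
    if len(q)>50: print(n,len(q),"plane fit z=ax+by+c",np.linalg.lstsq(np.c_[q[:,:2],np.ones(len(q))],q[:,2],rcond=None)[0])
    q=Q[(h[...,0]>5)&(h[...,0]<20)&(h[...,1]>130)&(np.abs(Q[...,0]-.56)<.09)&(np.abs(Q[...,1]-.33)<.1)&(abs(Q[...,2]-.068)<.012)]
    print(n,"orange",len(q),np.linalg.lstsq(np.c_[q[:,:2],np.ones(len(q))],q[:,2],rcond=None)[0])
```

```text
max z; rows x [0.1 0.2 0.3 0.4 0.5 0.6 0.7 0.8 0.9] cols y [0.4  0.45 0.5  0.55 0.6  0.65 0.7  0.75 0.8  0.85 0.9  0.95]
0.1 [ 0.09  0.09  0.     nan   nan   nan   nan   nan   nan   nan -0.91 -0.82]
0.2 [ 0.03  0.01  0.     nan   nan   nan   nan   nan   nan   nan -0.9  -0.61]
0.3 [ 0.01  0.01  0.     nan   nan   nan   nan   nan   nan   nan -0.6  -0.6 ]
0.4 [ 0.01  0.01  0.01   nan   nan   nan -0.22 -0.22 -0.22 -0.22 -0.22 -0.6 ]
0.5 [ 0.01  0.01  0.   -0.05   nan -0.38 -0.22 -0.22 -0.22 -0.22 -0.22 -0.38]
0.6 [ 0.02  0.01  0.11  0.13 -0.17 -0.38 -0.37 -0.39 -0.44 -0.44 -0.37 -0.38]
0.7 [ 0.02  0.02  0.01  0.13 -0.07   nan -0.38 -0.38 -0.49 -0.38 -0.37 -0.37]
0.8 [ 0.02  0.02  0.    0.13 -0.05   nan -0.38 -0.38   nan -0.37 -0.37 -0.38]
0.9 [ 0.59  0.59  0.01  0.13 -0.04   nan -0.37 -0.38   nan -0.37 -0.37  0.7 ]
t2 orange 2098 [0.   0.   0.07]
s2 1228 plane fit z=ax+by+c [-0.01 -0.02  0.07]
s2 orange 2455 [-0.01 -0.02  0.08]
```

```bash
cat > k.py <<'E'
from h import *
D=[(.5995,.2177,.131,1.489),(.4228,.2634,-.37,1.87),(.5627,.2699,.02,1.51),(.5606,.1357,.09,1.69),(.5468,.155,.04,1.7)]
A=[];b=[]
for r,z,a,c in D:
    A+=[[np.sin(a),np.sin(a+c),1,0],[np.cos(a),np.cos(a+c),0,1]]; b+=[r,z]
x,res,_,sv=np.linalg.lstsq(np.array(A),np.array(b),rcond=None)
E
python3 - <<'E'
from k import *
from scipy.optimize import fsolve
print("L2,L3,a1,h-d6",x.round(3),"resid",np.round(np.array(A)@x-b,4))
i=robot.camera_info("wrist");s=robot.read_state();T=np.array(i["cam_to_world"]);print("cam in tool",Ro.from_rotvec(s["orientation"]).inv().apply(T[:3,3]-s["tool_pos"]).round(3))
L2,L3,a1,c=x
for d6 in(.25,.3):
  for az in(-60,-75,-45):
   for name,p in(("stage",(.53,.43,.05)),("lip",(.56,.37,.032)),("end",(.574,.265,.17))):
    R=aim(np.radians(az),np.radians(40)); w=np.array(p)-d6*R.as_matrix()[:,2]; q1=np.arctan2(w[1],w[0]); r=np.hypot(w[0],w[1])-a1; z=w[2]-(c+d6)
    D2=(r*r+z*z-L2**2-L3**2)/(2*L2*L3)
    if abs(D2)>1: print(d6,az,name,"out",r,z);continue
    q3=np.arccos(D2); q2=np.arctan2(r,z)-np.arctan2(L3*np.sin(q3),L2+L3*np.cos(q3))
    B=Ro.from_euler("ZYY",[q1,q2,q3]) if 0 else Ro.from_euler("z",q1)*Ro.from_euler("y",q2+q3)
    v=B.inv().apply(R.as_matrix()[:,2]); q5=np.arccos(v[2]); q4=np.arctan2(v[1],v[0])
    # constant tool roll C from the measured state
    q=s["q"];M=Ro.from_euler("z",q[0])*Ro.from_euler("y",q[1]+q[2])*Ro.from_euler("z",q[3])*Ro.from_euler("y",q[4])*Ro.from_euler("z",q[5])
    C=M.inv()*Ro.from_rotvec(s["orientation"])
    q6=((B*Ro.from_euler("z",q4)*Ro.from_euler("y",q5)).inv()*R*C.inv()).as_rotvec()
    print(d6,az,name,"q",np.round([q1,q2,q3,q4,q5],2),"q6",q6.round(2),"C",C.as_rotvec().round(2))
E
```

```text
L2,L3,a1,h-d6 [ 0.344  0.545  0.003 -0.096] resid [-0.0067  0.0007 -0.0002 -0.     -0.0078  0.0004  0.007  -0.0022  0.0077
  0.0011]
cam in tool [ 0.071  0.    -0.166]
0.25 -60 stage q [ 0.94  0.72  1.23 -0.78  1.62] q6 [ 0.   -0.    0.55] C [-0.    0.    1.57]
0.25 -60 lip q [ 0.86  0.66  1.35 -0.81  1.52] q6 [0.   0.   0.54] C [-0.    0.    1.57]
0.25 -60 end q [ 0.73  0.34  1.5  -0.85  1.55] q6 [ 0.   -0.    0.34] C [-0.    0.    1.57]
0.25 -75 stage q [ 0.91  0.85  1.04 -0.68  1.81] q6 [0.   0.   0.67] C [-0.    0.    1.57]
0.25 -75 lip q [ 0.83  0.79  1.16 -0.71  1.71] q6 [-0.   -0.    0.66] C [-0.    0.    1.57]
0.25 -75 end q [ 0.71  0.48  1.33 -0.78  1.74] q6 [ 0.   -0.    0.48] C [-0.    0.    1.57]
0.25 -45 stage q [ 0.96  0.59  1.42 -0.87  1.42] q6 [ 0.   -0.    0.44] C [-0.    0.    1.57]
0.25 -45 lip q [ 0.87  0.54  1.53 -0.91  1.32] q6 [0.   0.   0.44] C [-0.    0.    1.57]
0.25 -45 end q [ 0.74  0.2   1.67 -0.9   1.35] q6 [0.  0.  0.2] C [-0.    0.    1.57]
0.3 -60 stage q [ 0.99  0.79  1.16 -0.76  1.65] q6 [0.   0.   0.59] C [-0.    0.    1.57]
0.3 -60 lip q [ 0.91  0.72  1.3  -0.79  1.55] q6 [ 0.   -0.    0.58] C [-0.    0.    1.57]
0.3 -60 end q [ 0.79  0.38  1.49 -0.83  1.57] q6 [ 0.  -0.   0.4] C [-0.    0.    1.57]
0.3 -75 stage q [ 0.95  0.95  0.92 -0.66  1.85] q6 [ 0.   -0.    0.69] C [-0.    0.    1.57]
0.3 -75 lip q [ 0.87  0.88  1.07 -0.69  1.74] q6 [0.   0.   0.68] C [-0.    0.    1.57]
0.3 -75 end q [ 0.76  0.54  1.28 -0.76  1.76] q6 [0.   0.   0.52] C [-0.    0.    1.57]
0.3 -45 stage q [ 1.02  0.63  1.39 -0.85  1.45] q6 [0.   0.   0.49] C [-0.    0.    1.57]
0.3 -45 lip q [ 0.93  0.57  1.51 -0.89  1.35] q6 [ 0.   -0.    0.49] C [-0.    0.    1.57]
0.3 -45 end q [ 0.8   0.22  1.68 -0.9   1.37] q6 [0.   0.   0.27] C [-0.    0.    1.57]
```

```bash
python3 -c "
from h import *
R=aim(np.radians(-60),np.radians(40)); rows([((.49,.30,.28),None,10),((.52,.44,.13),R,12)])"
```

```text
[31, -6, -12] [0.0, 0.0, 0.0]
[31, -6, -12] [0.0, 0.0, 0.0]
[31, -6, -12] [0.0, 0.0, 0.0]
[31, -6, -12] [0.0, 0.0, 0.0]
[31, -6, -12] [0.0, 0.0, 0.0]
[31, -6, -12] [0.0, 0.0, 0.0]
[31, -6, -12] [0.0, 0.0, 0.0]
[31, -6, -12] [0.0, 0.0, 0.0]
[31, -6, -12] [0.0, 0.0, 0.0]
[31, -6, -12] [0.0, 0.0, 0.0]
-
[12, 2, 12] [-0.02, -0.07, -0.042]
[13, 3, 12] [-0.02, -0.07, -0.042]
[13, 3, 11] [-0.02, -0.07, -0.042]
[14, 3, 10] [-0.02, -0.07, -0.042]
[14, 4, 9] [-0.02, -0.07, -0.042]
[15, 4, 8] [-0.02, -0.07, -0.042]
[15, 5, 7] [-0.02, -0.07, -0.042]
[15, 5, 6] [-0.02, -0.07, -0.042]
[16, 6, 5] [-0.02, -0.07, -0.042]
[16, 6, 4] [-0.02, -0.07, -0.042]
[16, 7, 3] [-0.02, -0.07, -0.042]
[15, 7, 2] [-0.02, -0.07, -0.042]
-
```

```bash
python3 -m pendant '[{"translation":[31,-6,-12],"twist":[0,0,0],"grip":-1},{"translation":[31,-6,-12],"twist":[0,0,0],"grip":-1},{"translation":[31,-6,-12],"twist":[0,0,0],"grip":-1},{"translation":[31,-6,-12],"twist":[0,0,0],"grip":-1},{"translation":[31,-6,-12],"twist":[0,0,0],"grip":-1},{"translation":[31,-6,-12],"twist":[0,0,0],"grip":-1},{"translation":[31,-6,-12],"twist":[0,0,0],"grip":-1},{"translation":[31,-6,-12],"twist":[0,0,0],"grip":-1},{"translation":[31,-6,-12],"twist":[0,0,0],"grip":-1},{"translation":[31,-6,-12],"twist":[0,0,0],"grip":-1}]'
python3 -m pendant '[{"translation":[12,2,12],"twist":[-0.02,-0.07,-0.042],"grip":-1},{"translation":[13,3,12],"twist":[-0.02,-0.07,-0.042],"grip":-1},{"translation":[13,3,11],"twist":[-0.02,-0.07,-0.042],"grip":-1},{"translation":[14,3,10],"twist":[-0.02,-0.07,-0.042],"grip":-1},{"translation":[14,4,9],"twist":[-0.02,-0.07,-0.042],"grip":-1},{"translation":[15,4,8],"twist":[-0.02,-0.07,-0.042],"grip":-1},{"translation":[15,5,7],"twist":[-0.02,-0.07,-0.042],"grip":-1},{"translation":[15,5,6],"twist":[-0.02,-0.07,-0.042],"grip":-1},{"translation":[16,6,5],"twist":[-0.02,-0.07,-0.042],"grip":-1},{"translation":[16,6,4],"twist":[-0.02,-0.07,-0.042],"grip":-1}]'
python3 -c "
from h import *
st();R=aim(np.radians(-60),np.radians(40)); rows([((.52,.44,.12),R,4),((.524,.434,.034),R,6)])"
```

```text
t: 5.25
tool_pos: [0.4948, 0.3056, 0.2737]
orientation: [2.245, 2.19, -0.018]
force: [1.1, -0.2, -0.1]
opening: 0.0002
t: 6.25
tool_pos: [0.5282, 0.43, 0.1446]
orientation: [1.318, 2.053, -0.473]
force: [0.5, 0.1, 1.0]
opening: 0.0005
6.25 p [0.5282 0.43   0.1446] q [ 0.95  0.72  1.06 -0.67  1.72  0.55] F [0.5 0.1 1. ] z [ 0.32 -0.61 -0.73] y [0.9  0.43 0.04]
[6, -1, 2] [-0.007, -0.029, -0.021]
[7, -1, 2] [-0.007, -0.029, -0.021]
[7, -1, 2] [-0.007, -0.029, -0.021]
[7, -1, 2] [-0.007, -0.029, -0.021]
-
[10, 0, 10] [0.0, 0.0, 0.0]
[10, 0, 10] [0.0, 0.0, 0.0]
[10, 0, 10] [0.0, 0.0, 0.0]
[10, 0, 10] [0.0, 0.0, 0.0]
[10, 0, 10] [0.0, 0.0, 0.0]
[10, 0, 10] [0.0, 0.0, 0.0]
-
```

```bash
python3 -m pendant '[{"translation":[6,-1,2],"twist":[-0.007,-0.029,-0.021],"grip":-1},{"translation":[7,-1,2],"twist":[-0.007,-0.029,-0.021],"grip":-1},{"translation":[7,-1,2],"twist":[-0.007,-0.029,-0.021],"grip":-1},{"translation":[7,-1,2],"twist":[-0.007,-0.029,-0.021],"grip":-1},{"translation":[10,0,10],"twist":[0,0,0],"grip":-1},{"translation":[10,0,10],"twist":[0,0,0],"grip":-1},{"translation":[10,0,10],"twist":[0,0,0],"grip":-1},{"translation":[10,0,10],"twist":[0,0,0],"grip":-1},{"translation":[10,0,10],"twist":[0,0,0],"grip":-1},{"translation":[9,0,9],"twist":[0,0,0],"grip":-1}]'
python3 -c "
from h import *
st();shot('scene','s3');R=aim(np.radians(-60),np.radians(40)); rows([((.561,.370,.032),R,8)])
p=cv2.imread('pics/s3.png')[190:440,280:560];cv2.imwrite('pics/s3c.png',cv2.resize(p,None,fx=2.4,fy=2.4,interpolation=cv2.INTER_CUBIC))"
```

```text
t: 7.25
tool_pos: [0.5225, 0.4314, 0.0242]
orientation: [1.156, 2.017, -0.55]
force: [0.2, 0.5, -0.5]
opening: 0.0003
7.25 p [0.5225 0.4314 0.0242] q [ 1.    0.92  1.05 -0.76  1.64  0.61] F [ 0.2  0.5 -0.5] z [ 0.38 -0.67 -0.64] y [ 0.86  0.5  -0.01]
[-7, 0, 6] [-0.0, 0.001, 0.001]
[-7, 0, 6] [-0.0, 0.001, 0.001]
[-7, 0, 6] [-0.0, 0.001, 0.001]
[-7, 0, 6] [-0.0, 0.001, 0.001]
[-7, 0, 6] [-0.0, 0.001, 0.001]
[-7, 0, 6] [-0.0, 0.001, 0.001]
[-7, 0, 6] [-0.0, 0.001, 0.001]
[-7, 0, 6] [-0.0, 0.001, 0.001]
-
```

View pics/s3c.png

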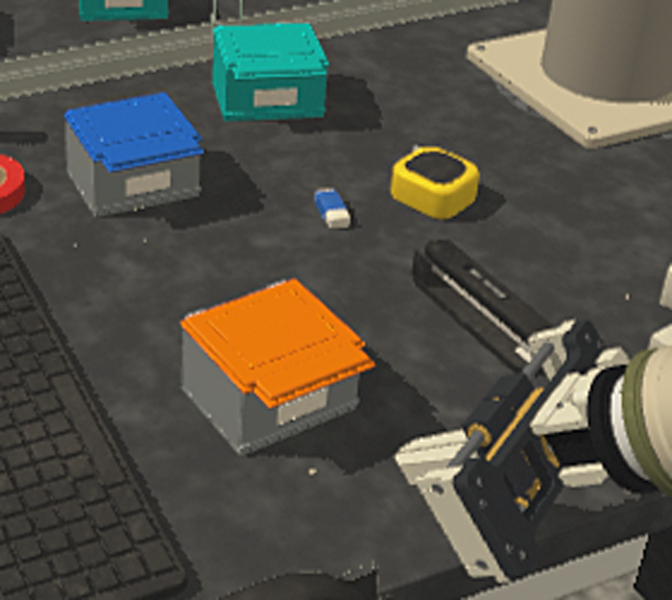

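The crop shows both lids shut, with the blue one at (135,130) and the orange one at (280,340). The gripper is staged low in front of the orange lip at (500,450), clear of the stapler. I now slide the tip under the lip.

```bash
python3 -m pendant '[{"translation":[-7,0,6],"twist":[0,0,0],"grip":-1},{"translation":[-7,0,6],"twist":[0,0,0],"grip":-1},{"translation":[-7,0,6],"twist":[0,0,0],"grip":-1},{"translation":[-7,0,6],"twist":[0,0,0],"grip":-1},{"translation":[-7,0,6],"twist":[0,0,0],"grip":-1},{"translation":[-7,0,6],"twist":[0,0,0],"grip":-1},{"translation":[-7,0,6],"twist":[0,0,0],"grip":-1},{"translation":[-5,0,4],"twist":[0,0,0],"grip":-1},{"translation":[0,0,0],"twist":[0,0,0],"grip":-1},{"translation":[0,0,0],"twist":[0,0,0],"grip":-1}]'
python3 -c "
from h import *
st()
f=np.array([-.13,.99,0]);H=np.array([.5745,.2675,.06])
P=lambda th,r=.104:tuple(H+f*r*np.cos(th)+[0,0,r*np.sin(th)-.014*np.cos(th)-.002])
for t in (0,.3,.6,.9,1.2,1.5,1.75): print(t,np.round(P(t),3))
rows([((.561,.368,.055),None,3),(P(.3),None,3),(P(.6),None,3),(P(.9),None,3),(P(1.2),None,3),(P(1.5),None,3),(P(1.75),None,3)])
"
```

```text
t: 8.3
tool_pos: [0.5619, 0.3645, 0.0376]
orientation: [1.158, 2.016, -0.549]
force: [0.8, 1.1, -0.8]
opening: 0.0008
8.3 p [0.5619 0.3645 0.0376] q [ 0.91  0.81  1.2  -0.79  1.56  0.57] F [ 0.8  1.1 -0.8] z [ 0.38 -0.67 -0.64] y [ 0.86  0.5  -0.  ]
0 [0.561 0.37  0.044]
0.3 [0.562 0.366 0.075]
0.6 [0.563 0.352 0.105]
0.9 [0.566 0.332 0.131]
1.2 [0.57  0.305 0.15 ]
1.5 [0.574 0.275 0.161]
1.75 [0.577 0.249 0.163]
[-4, 0, -5] [0.0, 0.0, 0.0]
[-4, 0, -5] [0.0, 0.0, 0.0]
[-4, 0, -5] [0.0, 0.0, 0.0]
-
[-6, 0, -4] [0.0, 0.0, 0.0]
[-6, 0, -4] [0.0, 0.0, 0.0]
[-6, 0, -4] [0.0, 0.0, 0.0]
-
[-10, -2, -3] [0.0, 0.0, 0.0]
[-10, -2, -3] [0.0, 0.0, 0.0]
[-10, -2, -3] [0.0, 0.0, 0.0]
-
[-11, -3, 0] [0.0, 0.0, 0.0]
[-11, -3, 0] [0.0, 0.0, 0.0]
[-11, -3, 0] [0.0, 0.0, 0.0]
-
[-10, -3, 2] [0.0, 0.0, 0.0]
[-10, -3, 2] [0.0, 0.0, 0.0]
[-10, -3, 2] [0.0, 0.0, 0.0]
-
[-9, -4, 5] [0.0, 0.0, 0.0]
[-9, -4, 5] [0.0, 0.0, 0.0]
[-9, -4, 5] [0.0, 0.0, 0.0]
-
[-6, -3, 6] [0.0, 0.0, 0.0]
[-6, -3, 6] [0.0, 0.0, 0.0]
[-6, -3, 6] [0.0, 0.0, 0.0]
-
```

```bash
python3 -m pendant '[{"translation":[-4,0,-5],"twist":[0,0,0],"grip":-1},{"translation":[-4,0,-5],"twist":[0,0,0],"grip":-1},{"translation":[-5,0,-5],"twist":[0,0,0],"grip":-1},{"translation":[-6,0,-4],"twist":[0,0,0],"grip":-1},{"translation":[-6,0,-4],"twist":[0,0,0],"grip":-1},{"translation":[-6,0,-4],"twist":[0,0,0],"grip":-1},{"translation":[-10,-2,-3],"twist":[0,0,0],"grip":-1},{"translation":[-10,-2,-3],"twist":[0,0,0],"grip":-1},{"translation":[-10,-2,-3],"twist":[0,0,0],"grip":-1},{"translation":[0,0,0],"twist":[0,0,0],"grip":-1}]'
python3 -c "
from h import *
st();shot('scene','s4')
p=cv2.imread('pics/s4.png')[190:440,280:560];cv2.imwrite('pics/s4c.png',cv2.resize(p,None,fx=2.4,fy=2.4,interpolation=cv2.INTER_CUBIC))"
```

```text
t: 9.3
tool_pos: [0.5623, 0.3522, 0.1147]
orientation: [1.157, 2.016, -0.547]
force: [0.5, 0.8, -0.9]
opening: 0.0004
9.3 p [0.5623 0.3522 0.1147] q [ 0.9   0.68  1.24 -0.8   1.61  0.5 ] F [ 0.5  0.8 -0.9] z [ 0.39 -0.67 -0.64] y [ 0.86  0.5  -0.  ]
```

View pics/s4c.png

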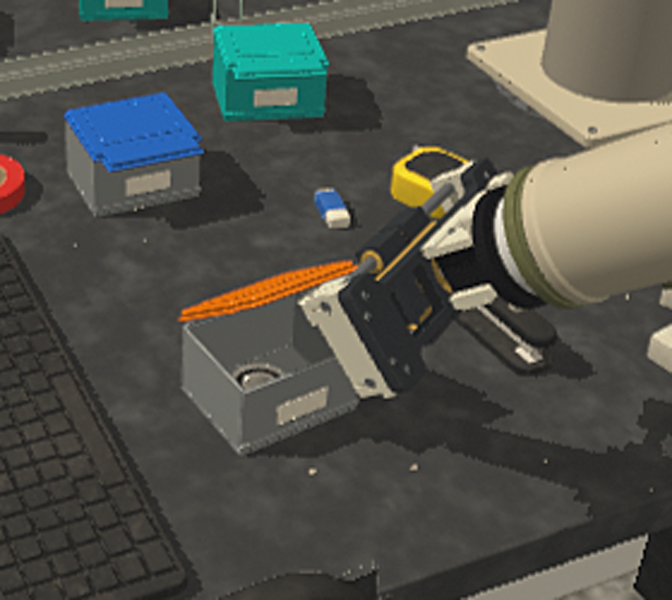

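The crop shows the orange lid raised by the fingers and seen edge-on from (185,315) to (350,265). The bearing is still in the case at (262,378), so I continue the arc.

```bash
python3 -m pendant '[{"translation":[-11,-3,0],"twist":[0,0,0],"grip":-1},{"translation":[-11,-3,0],"twist":[0,0,0],"grip":-1},{"translation":[-11,-3,0],"twist":[0,0,0],"grip":-1},{"translation":[-10,-3,2],"twist":[0,0,0],"grip":-1},{"translation":[-10,-3,2],"twist":[0,0,0],"grip":-1},{"translation":[-10,-3,3],"twist":[0,0,0],"grip":-1},{"translation":[-9,-4,5],"twist":[0,0,0],"grip":-1},{"translation":[-9,-4,5],"twist":[0,0,0],"grip":-1},{"translation":[-8,-4,5],"twist":[0,0,0],"grip":-1},{"translation":[0,0,0],"twist":[0,0,0],"grip":-1}]'
python3 -c "
from h import *
st();shot('scene','s5');rows([((.577,.235,.165),None,4)])
p=cv2.imread('pics/s5.png')[190:440,280:560];cv2.imwrite('pics/s5c.png',cv2.resize(p,None,fx=2.4,fy=2.4,interpolation=cv2.INTER_CUBIC))"
```

```text
t: 10.35
tool_pos: [0.5743, 0.265, 0.1728]
orientation: [1.157, 2.016, -0.55]
force: [0.3, -0.6, 0.2]
opening: 0.0004
10.35 p [0.5743 0.265  0.1728] q [ 0.8   0.46  1.43 -0.83  1.57  0.42] F [ 0.3 -0.6  0.2] z [ 0.38 -0.67 -0.64] y [ 0.86  0.5  -0.01]
[-3, -3, 7] [0.0, 0.0, 0.0]
[-3, -3, 7] [0.0, 0.0, 0.0]
[-3, -3, 7] [0.0, 0.0, 0.0]
[-3, -3, 7] [0.0, 0.0, 0.0]
-
```

View pics/s5c.png

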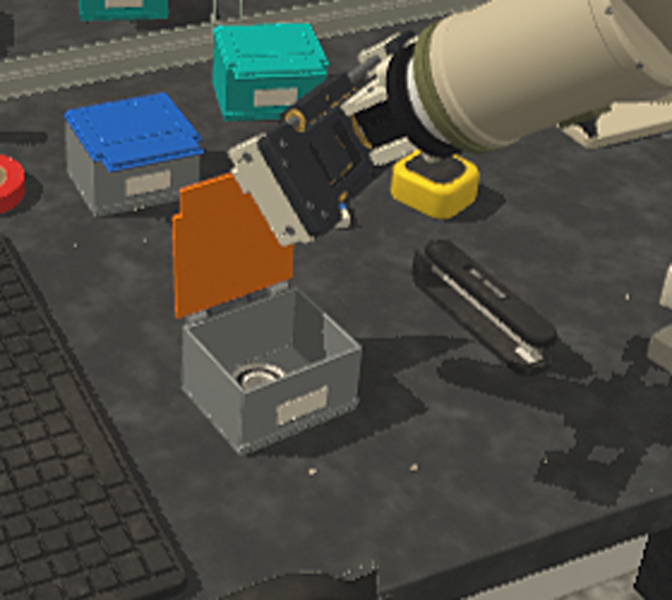

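The crop shows the orange lid about upright at (235,245), with the fingers behind its top edge. I push on a little lower.

```bash
python3 -c "
from h import *
rows([((.577,.232,.157),None,5)])"
```

```text
[-1, -3, 7] [0.0, 0.0, 0.0]
[-1, -3, 7] [0.0, 0.0, 0.0]
[-1, -3, 7] [0.0, 0.0, 0.0]
[-1, -3, 7] [0.0, 0.0, 0.0]
[-1, -3, 7] [0.0, 0.0, 0.0]
-
```

```bash
python3 -m pendant '[{"translation":[-1,-3,7],"twist":[0,0,0],"grip":-1},{"translation":[-1,-3,7],"twist":[0,0,0],"grip":-1},{"translation":[-1,-3,7],"twist":[0,0,0],"grip":-1},{"translation":[-1,-3,7],"twist":[0,0,0],"grip":-1},{"translation":[-1,-3,7],"twist":[0,0,0],"grip":-1},{"translation":[0,0,0],"twist":[0,0,0],"grip":-1},{"translation":[0,0,-10],"twist":[0,0,0],"grip":-1},{"translation":[0,0,-20],"twist":[0,0,0],"grip":-1},{"translation":[0,0,-30],"twist":[0,0,0],"grip":-1},{"translation":[0,0,-35],"twist":[0,0,0],"grip":-1}]'
python3 -m pendant '[{"translation":[0,0,-30],"twist":[0,0,0],"grip":-1},{"translation":[0,0,-20],"twist":[0,0,0],"grip":-1},{"translation":[0,0,0],"twist":[0,0,0],"grip":-1},{"translation":[0,0,0],"twist":[0,0,0],"grip":-1},{"translation":[0,0,0],"twist":[0,0,0],"grip":-1},{"translation":[0,0,0],"twist":[0,0,0],"grip":-1},{"translation":[0,0,0],"twist":[0,0,0],"grip":-1},{"translation":[0,0,0],"twist":[0,0,0],"grip":-1},{"translation":[0,0,0],"twist":[0,0,0],"grip":-1},{"translation":[0,0,0],"twist":[0,0,0],"grip":-1}]'
python3 - <<'E'
from h import *
np.set_printoptions(precision=3,suppress=True)
st();p,d,Q=shot('scene','s6');shot('top','t6')
h=cv2.cvtColor(p,cv2.COLOR_RGB2HSV)
q=Q[(h[...,0]>3)&(h[...,0]<20)&(h[...,1]>150)&(np.abs(Q[...,0]-.56)<.09)&(np.abs(Q[...,1]-.28)<.12)&(Q[...,2]>.03)&(Q[...,2]<.2)]
c=np.median(q,0);q=q[np.linalg.norm(q-c,axis=1)<.09];f=np.array([-.13,.99]);s=q[:,:2]@f
a=np.polyfit(q[:,2],s,1);print(len(q),"lid angle",np.pi/2+np.arctan(-a[0]),q.min(0),q.max(0))
# bystander shift: pixel difference away from arm
p0=np.load('scene.npz')['p'];df=(np.abs(p0.astype(int)-p).max(-1)>60).astype(np.uint8);
print(cv2.connectedComponentsWithStats(cv2.morphologyEx(df,cv2.MORPH_OPEN,np.ones((3,3))))[2][1:])
cv2.imwrite('pics/s6c.png',p[130:480,200:600,::-1])
E
```

```text
t: 11.4
tool_pos: [0.5375, 0.2956, 0.2134]
orientation: [1.154, 2.02, -0.548]
force: [0.6, 0.0, -0.7]
opening: 0.0006
t: 12.4
tool_pos: [0.5168, 0.3283, 0.2453]
orientation: [1.154, 2.02, -0.553]
force: [-0.7, 0.6, -0.4]
opening: 0.0003
12.4 p [0.517 0.328 0.245] q [ 0.93  0.44  1.33 -0.8   1.75  0.4 ] F [-0.7  0.6 -0.4] z [ 0.38 -0.67 -0.64] y [ 0.86  0.5  -0.01]
2839 lid angle 1.9181269785404096 [0.52  0.222 0.062] [0.63  0.274 0.166]
[[ 596    0   36   74 1634]
 [ 620    0   20   71  700]
 [ 519   81    5   13   52]
 [ 512   85    5   12   38]
 [ 618   94    3    4   12]
 [ 510   98    4   15   47]
 [ 605  102   35   26  405]
 [ 631  117    3    3    9]
 [ 531  128   98   65 3992]
 [ 635  138    5   20   69]
 [ 623  170   17   24  267]
 [ 474  173   68   62 1571]
 [ 505  176    3    3    9]
 [ 496  184    3    3    9]
 [ 571  185    4    5   20]
 [ 324  187   15    6   90]
 [ 303  198   44   29  727]
 [ 428  217   45   49  884]
 [ 308  229   55   31 1112]
 [ 345  252   91  108 5379]
 [ 474  257    4    4   15]
 [ 619  316   13   25  133]]
```

View pics/s6c.png

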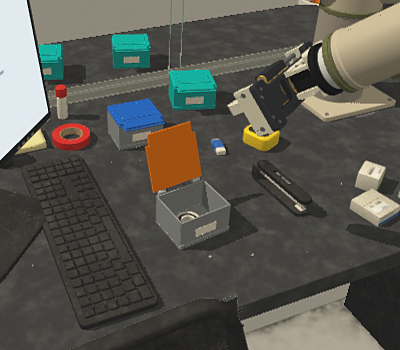

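The crop shows the orange lid leaning open at (173,155), the blue lid shut at (135,118), and the bystanders in place. The fitted orange angle is 1.918 rad and the robot is clear, so I hand in.

```bash
python3 -c "
from plant import robot
print(robot.close_job())"
```

```text
the job is handed in; nothing more can be done
None
```

I pushed the blue lid over from behind with the shut fingertips and it fell shut. I then lifted the orange lid by its front lip and tipped it back onto its stop, backed the arm off, and handed the job in at about 12.5 s; no verdict was reported.

**Last checks:**
- **Orange lid:** the plane fit gave 1.918 rad, against the 1.92 stop.
- **Blue lid:** it looks shut in the last picture. A surface fit right after the push had its top level at about 68 mm, with the same slope as the shut orange lid.
- **Other items:** comparing the first and last scene pictures showed no change at any bystander, and the bearing was seen still in its case. The pulley was hidden under the shut blue lid, so I could not see it.
- **Robot:** it was clear of everything and the last force reading was about 1 N, which is noise level.

No check failed. The first top and scene measurements of the orange lid differed by up to about 4 mm, which did not matter for the lift.

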